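Open the tightly stoppered bottles and put on their covers

ROBOT

A 6-joint arm with a two-finger parallel gripper is mounted at the origin on a cart in front of the work surface, level with it; the furniture and walls round the work are solid. World frame = base frame: x ahead of the robot, y to its left, z up, the work surface at z = 0. Lengths are in m, angles in rad, forces in N, time in s.
With the tool pointing down it reaches from about 0.35 to 0.975 m from the base axis. Payload 4.9 kg.
Tool frame: the origin (TCP) lies on the front face of the gripper's body, between the roots of the fingers; the fingertips stand ctrl.tip_extent ahead of it and the grasp point (between the pads) lies 54 mm ahead of it (ctrl.tip_extent is the distance from the TCP to the fingertips, in m); z points along the fingers, y is the line along which they close (so a half turn about z gives the same grasp; the last joint's range is limited). The gripper opens to 85 mm and grips with 20 to 120 N. Pads are 22 mm wide; open, the fingers measure 114 mm over their backs; the gripper's body (76 mm by 85 mm) begins 54 mm behind the grasp point. The pads swing forward as they close: fully open they stand 13 mm farther back than shut.
Start: joints at [1.085, 0.053, 1.613, -0, 1.476, -0.119], TCP at [0.224, 0.583, 0.304] pointing down, gripper open.
Joint ranges: [-3.01, 3.01], [-1.01, 2.22], [0.06, 2.58], [-1.02, 4.17], [0.09, 2.62], [-3.14, 3.14]. Speed limits (rad/s): [2.57, 2.57, 3.14, 3.14, 3.14, 3.14].

INTERFACE

Orientations are given as a rotation vector (axis times angle).
In Python, from station import ctrl gives the robot as it stands.
- The arm moves only by the tool apply_moves, never from a script. Its argument "rows" is one flat list of numbers, 6 for each row, row after row: the shift along the tool's x, y, z normalised to -1 to 1, where 1 is 0.6 m, then the turn, a rotation vector about the tool's x, y, z normalised to -1 to 1, where 1 is 90 degrees. A call has 1 to 20 rows; each row is the pose to reach, as a shift and turn from the pose commanded when the call began, along the tool's axes at that moment; what a row does not reach only later rows make up. A row lasts 1/10 s, in which the tool goes at most 50 mm and 8.59 degrees, less where a joint would pass 70% of its speed; a pose out of reach is approached as far as the arm can. A call with a number of a shift or a turn outside -1 to 1 is refused whole. A call with a gripper value outside its range is refused whole. "grip" is the opening, from 0 (shut) to 1 (fully open), set as the call begins (left out, the last holds). The fingers move at their own pace and stop on an object; "grip_force" is the grip in N (left out, the last holds). Time passes only in rows, so rows that repeat a pose let the fingers close. It gives the time, the measured TCP pose, the force, the opening and the grip force at its end, in the units of the state.
- ctrl.get_obs(): the state, without advancing time (a new reading comes with each control period).
- ctrl.get_image(name): name is "scene" or "top"; returns (picture, depth): 480x640x3 uint8, blue, green, red; 480x640 float32, m along the optical axis (not along the pixel's ray), 0 where there is no reading.
- ctrl.camera_model(name): a dict with "mtx" (3x3 intrinsics, pixels), "k1" (the pictures are not rectified: a ray, as slopes to the right and down, at radius r is drawn at 1 + k1 r^2 times it, then the intrinsics apply), "R" (3x3) and "t" (3): a world point X has camera coordinates R X + t. Camera axes: x right, y down, z forward; pixel columns grow to the right and rows downward; lengths in m; the calibration is good to about 2 mm. A picture is of the moment at which its call begins. camera_model takes no time and is no camera call.
- ctrl.finish_job(): hands the job in; it is judged then, once.
The state is a dict: "t": time; "q": joint angles; "dq": joint speeds; "effort": joint torques, N m; "tool_pos": TCP position; "tool_rot": TCP orientation; "contact_force": force on the tool from outside, world axes, zero at the start; "wrist_torque": the same for the moment, N m; "opening": finger opening in m; "grip_force": force on a finger pad.
Only numpy, scipy, OpenCV 4.12 (cv2) and the standard library are available. Lean on these libraries where they do the work, as an engineer would, in place of code of your own. Each camera call takes 0.05 s, during which the arm holds its last target. There are 200 camera calls.

TASK

Some of the three square bottles in the carrier are still closed with tight stoppers: work each of these free by twisting it back and forth while pulling gently, so that the bottle stays down in its bay, and put the stopper in the white tray. Then close all three bottles, also any that was open already, with the loose white cover that fits its neck, fully seated. Leave the other things on the bench where they are.

Things in the scene. Friction and masses are not known exactly. Their poses are not given: they have to be found in the camera images.
- carrier: grey fixed open box, 91 x 261 x 45 mm, with two cross walls that make three square bays in a row along its y, 79 mm inside, 85 mm apart, floor 6 mm thick. Origin: centre of its underside; z up, y along the row.
- tray: white fixed shallow open tray for the stoppers, 240 (its x) x 110 (its y) x 18 mm, walls and floor 4 mm. Origin: centre of its underside.
- bottle_small: loose square amber bottle with the small neck, 0.8 to 1.0 kg, in a bay with 2.5 mm play all round: the bay stops it turning, nothing holds it down. Body 74 x 74 x 60 mm, shoulder to 70 mm, neck 44 mm outside, 33 mm bore, 32 mm deep, rim 102 mm above the origin. Origin: centre of the underside, z up.
- bottle_small_mouth (a point): centre of the mouth at rim height (small neck). Three sprung pads 12 to 26 mm down clamp the plug, about 11 N each: more friction than the bottle weighs, so a straight pull lifts the bottle. While the plug turns little of it resists the pull: 4 mm rise per 0.8 rad of turn, to and fro, will do. The pads let go after 18 mm of rise, the plug is out after 30 mm.
- stopper_small: grey stopper of the small bottle, 0.07 kg: plug 30 mm across, 30 mm long; flange 42 mm across, 5 mm thick, resting on the rim; on top a flat upright grip 36 mm long (its x), 14 mm thick (its y), 27 mm high, at z 35 to 62 mm. Origin: centre of the plug's underside, z up. May be absent (that bottle is already open).
- cover_small: white loose cover for the small neck, 0.06 kg, lying on the worktop right way up: spigot 27 mm across and 8 mm long below, disc 46 mm across and 5 mm thick, round knob 18 mm across and 26 mm high on top; 39 mm in all. Origin: centre of the spigot's underside, z up, so the knob spans z 13 to 39 mm. Seated, the disc lies on the rim and the origin is 8 mm below the mouth.
- bottle_medium: loose square amber bottle with the medium neck, 0.8 to 1.0 kg, in a bay with 2.5 mm play all round: the bay stops it turning, nothing holds it down. Body 74 x 74 x 60 mm, shoulder to 70 mm, neck 56 mm outside, 45 mm bore, 32 mm deep, rim 102 mm above the origin. Origin: centre of the underside, z up.
- bottle_medium_mouth (a point): centre of the mouth at rim height (medium neck). Three sprung pads 12 to 26 mm down clamp the plug, about 11 N each: more friction than the bottle weighs, so a straight pull lifts the bottle. While the plug turns little of it resists the pull: 4 mm rise per 0.8 rad of turn, to and fro, will do. The pads let go after 18 mm of rise, the plug is out after 30 mm.
- stopper_medium: grey stopper of the medium bottle, 0.07 kg: plug 42 mm across, 30 mm long; flange 54 mm across, 5 mm thick, resting on the rim; on top a flat upright grip 36 mm long (its x), 14 mm thick (its y), 27 mm high, at z 35 to 62 mm. Origin: centre of the plug's underside, z up. May be absent (that bottle is already open).
- cover_medium: white loose cover for the medium neck, 0.06 kg, lying on the worktop right way up: spigot 39 mm across and 8 mm long below, disc 58 mm across and 5 mm thick, round knob 18 mm across and 26 mm high on top; 39 mm in all. Origin: centre of the spigot's underside, z up, so the knob spans z 13 to 39 mm. Seated, the disc lies on the rim and the origin is 8 mm below the mouth.
- bottle_large: loose square amber bottle with the large neck, 0.8 to 1.0 kg, in a bay with 2.5 mm play all round: the bay stops it turning, nothing holds it down. Body 74 x 74 x 60 mm, shoulder to 70 mm, neck 68 mm outside, 57 mm bore, 32 mm deep, rim 102 mm above the origin. Origin: centre of the underside, z up.
- bottle_large_mouth (a point): centre of the mouth at rim height (large neck). Three sprung pads 12 to 26 mm down clamp the plug, about 11 N each: more friction than the bottle weighs, so a straight pull lifts the bottle. While the plug turns little of it resists the pull: 4 mm rise per 0.8 rad of turn, to and fro, will do. The pads let go after 18 mm of rise, the plug is out after 30 mm.
- stopper_large: grey stopper of the large bottle, 0.07 kg: plug 54 mm across, 30 mm long; flange 66 mm across, 5 mm thick, resting on the rim; on top a flat upright grip 36 mm long (its x), 14 mm thick (its y), 27 mm high, at z 35 to 62 mm. Origin: centre of the plug's underside, z up. May be absent (that bottle is already open).
- cover_large: white loose cover for the large neck, 0.06 kg, lying on the worktop right way up: spigot 51 mm across and 8 mm long below, disc 70 mm across and 5 mm thick, round knob 18 mm across and 26 mm high on top; 39 mm in all. Origin: centre of the spigot's underside, z up, so the knob spans z 13 to 39 mm. Seated, the disc lies on the rim and the origin is 8 mm below the mouth.
- petri_dish: bystander: clear round dish, 67 mm across, 18 mm high. Origin: centre of its underside.
- label_roll: bystander: roll of tape, 62 mm across, 19 mm high. Origin: centre of its underside.
- funnel: bystander: white funnel standing on its mouth, 67 mm across, 70 mm high. Origin: centre of its underside.
- beaker_100: bystander: clear beaker, 54 mm across, 70 mm high. Origin: centre of its underside.
Not all that is in view belongs to the job. What is shaped like the cover_small but red is not meant.

How it is judged:
At the end, for the whole second after the job is handed in: Every stopper present is at rest in the tray (origin inside the walls, under 45 mm above its underside); every bottle has the cover of its neck size on it, centred within 6 mm, level within 0.08 rad, down within 4 mm, and stands upright on its bay floor within 5 mm (x of stopper_small in the frame of tray between -0.118 and 0.118 m and y of stopper_small in the frame of tray between -0.053 and 0.053 m and z of stopper_small in the frame of tray between 0 and 0.045 m and linear speed of each of stopper_small, cover_small, stopper_medium, cover_medium, stopper_large, cover_large below 0.02 m/s and horizontal distance between cover_small and bottle_small_mouth below 0.006 m and angle between each of cover_small, bottle_small, cover_medium, bottle_medium, cover_large, bottle_large's own z axis and vertical below 0.08 rad and z of cover_small in the frame of bottle_small between 0.09 and 0.098 m and z of bottle_small in the frame of carrier between 0 and 0.011 m and x of stopper_medium in the frame of tray between -0.118 and 0.118 m and y of stopper_medium in the frame of tray between -0.053 and 0.053 m and z of stopper_medium in the frame of tray between 0 and 0.045 m and horizontal distance between cover_medium and bottle_medium_mouth below 0.006 m and z of cover_medium in the frame of bottle_medium between 0.09 and 0.098 m and z of bottle_medium in the frame of carrier between 0 and 0.011 m and x of stopper_large in the frame of tray between -0.118 and 0.118 m and y of stopper_large in the frame of tray between -0.053 and 0.053 m and z of stopper_large in the frame of tray between 0 and 0.045 m and horizontal distance between cover_large and bottle_large_mouth below 0.006 m and z of cover_large in the frame of bottle_large between 0.09 and 0.098 m and z of bottle_large in the frame of carrier between 0 and 0.011 m); the robot touches nothing.
It fails at once if a bottle is lifted more than 12 mm off the floor of its bay (z of any of bottle_small, bottle_medium, bottle_large in the frame of carrier above 0.018 m).
It fails at once if a bystander (dish, tape roll, funnel, beaker) is moved more than 60 mm (distance of any of petri_dish, label_roll, funnel, beaker_100 from where it was at the start of the episode above 0.06 m).
Of stopper_small, stopper_medium, stopper_large only 2 to 3 are there at a start; the rules pass over those that are not, and their reading is None.
At some moment in a run one of cover_small, cover_medium, cover_large may be knocked a few centimetres aside while the robot is not near it.
It also fails if it takes over 210 s, if anything falls off the work surface, if the arm or the gripper's body presses on something with over 40 N, if the wrist force passes 120 N, or if a joint passes its speed limit or range.

## Working session

There is one attempt and no reset: what is moved stays moved. The work goes in short steps, Python scripts to look and compute and a tool call to move; the robot and the scene stay as the last step left them, time stands still between calls to the robot, and variables do not carry over. Pictures are saved under pics/ and viewed, at most 14 in all, crops included, and the job is handed in when it is done.

Besides the shell and the picture viewer there is one more tool, called after ">>>" by a JSON object that holds its "fn" and its "kwargs", one argument or row to a line. apply_moves: Moves the arm, as the interface text tells. Its arguments: {"type":"object","properties":{"rows":{"type":"array","items":{"type":"number"}},"grip":{"type":"number"},"grip_force":{"type":"number"}},"required":["rows"]}

```bash
mkdir -p pics; python3 - <<'E'
from station import ctrl
import cv2,numpy as np
o=ctrl.get_obs(); print({k:np.round(v,4).tolist() for k,v in o.items()}, ctrl.tip_extent)
for n in("scene","top"):
    p,d=ctrl.get_image(n); cv2.imwrite(f"pics/{n}0.png",p); np.save(f"{n}0.npy",d)
    m=ctrl.camera_model(n); print(n,{k:np.round(v,4).tolist() for k,v in m.items()})
E
```

```text
{'t': 0.0, 'q': [1.085, 0.0534, 1.6143, -0.0, 1.476, -0.119], 'dq': [-0.0012, -0.0006, -0.0019, 0.003, 0.0013, -0.0008], 'effort': [0.0006, -39.3686, -37.0177, -0.0001, 0.0071, 0.0], 'tool_pos': [0.2239, 0.583, 0.3026], 'tool_rot': [-0.5729, -3.0883, 0.0032], 'contact_force': [-0.4828, -1.0179, -0.3249], 'wrist_torque': [0.0102, 0.0189, -0.0476], 'grip_force': 0.0, 'opening': 0.0854} 0.0726
scene {'mtx': [[447.0101, 0.0, 314.6917], [0.0, 447.0101, 238.8095], [0.0, 0.0, 1.0]], 'k1': 0.0201, 'R': [[0.6904, -0.7233, -0.0156], [-0.5424, -0.5032, -0.6728], [0.4787, 0.473, -0.7397]], 't': [-0.3084, 0.3823, 0.915]}
top {'mtx': [[614.1397, 0.0, 321.6778], [0.0, 614.1397, 234.2954], [0.0, 0.0, 1.0]], 'k1': -0.0235, 'R': [[-0.0255, -0.9995, 0.0205], [-0.9888, 0.0222, -0.1479], [0.1474, -0.024, -0.9888]], 't': [0.0419, 0.5494, 1.3538]}
```

View pics/top0.png

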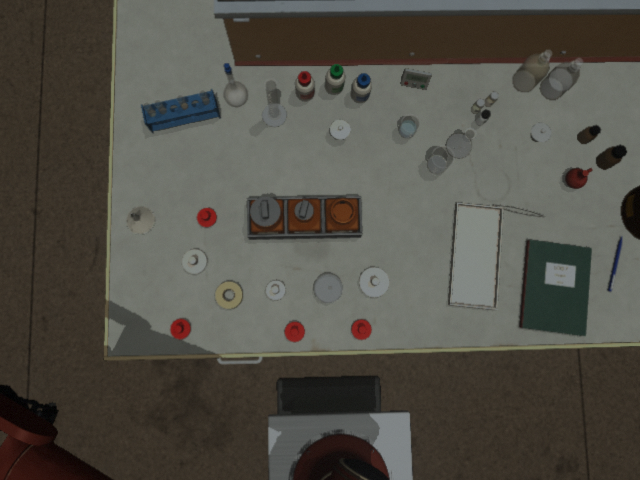

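View pics/scene0.png

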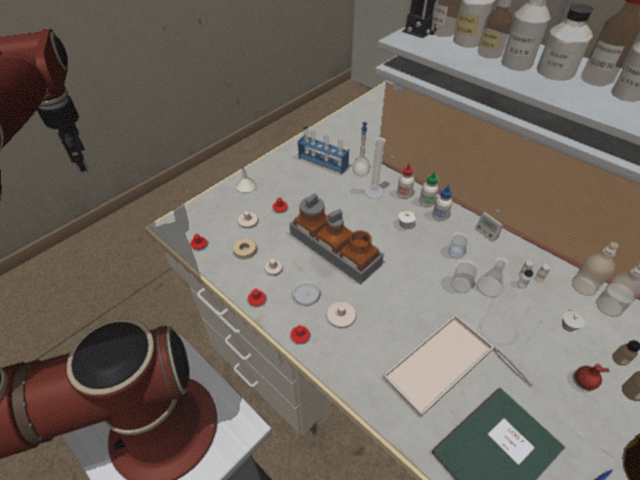

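Top view: the carrier row has a large grey stopper (264,211), a smaller grey stopper (304,211) and an open bottle (343,211). Cover candidates in white: (194,261), (275,290) and (374,282), plus white things at (340,130) and (540,132). The tray is at (475,255). Next I'll measure sizes and heights.

```bash
cat > h.py <<'E'
import cv2,numpy as np
from station import ctrl
def cloud(n,d=None,p=None):
    """world xyz per pixel (480,640,3), nan where no depth"""
    m=ctrl.camera_model(n)
    if d is None: p,d=ctrl.get_image(n)
    K=m["mtx"];v,u=np.mgrid[0:480,0:640]
    a=np.stack([(u-K[0,2])/K[0,0],(v-K[1,2])/K[1,1]],-1)
    s=a.copy()
    for _ in range(6): s=a/(1+m["k1"]*(s**2).sum(-1,keepdims=True))
    z=np.where(d>0,d,np.nan)
    C=np.concatenate([s,np.ones((480,640,1))],-1)*z[...,None]
    return (C-m["t"])@m["R"],p
def near(W,x,y,r,z0,z1):
    k=(np.hypot(W[...,0]-x,W[...,1]-y)<r)&(W[...,2]>z0)&(W[...,2]<z1)
    return W[k]
def circ(P):
    (c,r)=cv2.minEnclosingCircle(P[:,:2].astype(np.float32)*1000); return np.round(c,1),round(2*r,1)
E
python3 - <<'E'
from h import *
W,_=cloud("top",np.load("top0.npy")); S,_=cloud("scene",np.load("scene0.npy"))
for n,(u,v) in dict(A=(194,261),B=(275,290),C=(374,282),D=(340,130),E=(540,132),petri=(328,288),roll=(229,294),fun=(141,220),red=(207,218)).items():
    w=W[v-1:v+2,u-1:u+2].reshape(-1,3); c=np.nanmedian(w,0)
    print(n,np.round(c*1000,1))
    for nm,V in(("top",W),("sc",S)):
        D=near(V,c[0],c[1],.05,.005,.02);K=near(V,c[0],c[1],.05,.03,.06)
        print("  ",nm,"disc",circ(D) if len(D) else 0,len(D),"knob",circ(K) if len(K) else 0,len(K),np.round(np.median(K[:,2])*1000,1) if len(K) else 0)
for n,(u,v) in dict(b1=(264,211),b2=(304,211),b3=(343,211)).items():
    c=np.nanmedian(W[v-3:v+4,u-3:u+4].reshape(-1,3),0); print(n,np.round(c*1000,1))
    for nm,V in(("top",W),("sc",S)):
      for z0,z1 in((.09,.106),(.106,.118),(.125,.15)):
        D=near(V,c[0],c[1],.045,z0,z1)
        if len(D)>3: print("  ",nm,z0,circ(D),len(D),np.round(np.median(D,0)*1000,1), cv2.minAreaRect(D[:,:2].astype(np.float32)*1000))
# tray & carrier
for nm,V in(("top",W),("sc",S)):
    w=W[255,475]; print("traypt",np.round(w*1000,1))
    D=near(V,w[0],w[1],.15,.012,.03); print(nm,"tray",len(D),cv2.minAreaRect(D[:,:2].astype(np.float32)*1000))
    w=W[211,304]; D=near(V,w[0],w[1],.15,.038,.052); print(nm,"carrier",len(D),cv2.minAreaRect(D[:,:2].astype(np.float32)*1000))
a=cv2.imread("pics/top0.png")[190:320,160:420]; cv2.imwrite("pics/c1.png",cv2.resize(a,None,fx=3,fy=3,interpolation=cv2.INTER_CUBIC))
E
```

```text
A [495.9 317.2  41.1]
   top disc (array([495.8, 317.1]), 99.5) 529 knob (array([497.8, 322.3]), 17.5) 55 40.1
   sc disc (array([497.5, 307.6]), 81.8) 200 knob (array([499.9, 321.1]), 22.3) 31 37.5
B [426.9 136.4  42.1]
   top disc (array([427.2, 136.1]), 98.8) 372 knob (array([427.9, 137.6]), 16.9) 52 40.9
   sc disc (array([430.1, 148. ]), 76.0) 157 knob (array([428.9, 135.3]), 18.3) 42 38.2
C [439.4 -86.1  39.6]
   top disc (array([439.3, -85.7]), 99.6) 733 knob (array([441.2, -88.2]), 17.7) 50 39.2
   sc disc (array([443.3, -90.7]), 71.4) 505 knob (array([443.3, -89.8]), 19.4) 49 38.8
D [794.7 -20.2  42.2]
   top disc (array([794. , -20.9]), 99.2) 96 knob (array([798.3, -20.1]), 49.0) 324 38.2
   sc disc (array([804.8, -13.8]), 72.7) 30 knob (array([801. , -18.9]), 52.9) 178 37.0
E [ 782.3 -491.3   40.8]
   top disc (array([ 782.4, -491.6]), 99.6) 131 knob (array([ 784.7, -493.7]), 53.1) 319 38.4
   sc disc (array([ 768.9, -506.4]), 60.5) 41 knob (array([ 783.1, -496.2]), 52.1) 318 36.3
petri [429.5  17.   17.9]
   top disc (array([429.6,  17.1]), 99.2) 480 knob 0 0 0
   sc disc
[... 3146 characters left out ...]
4699707)
   sc 0.106 (array([593.7, -18.2]), 56.1) 105 [592.9 -21.7 108. ] ((592.0902709960938, -17.98305892944336), (54.09807205200195, 52.864349365234375), 70.30913543701172)
traypt [ 498.3 -327.4    8.7]
top tray 1397 ((493.70611572265625, -374.1546630859375), (205.2204132080078, 246.5331268310547), 82.77106475830078)
top carrier 1004 ((592.3715209960938, 67.510009765625), (260.2019348144531, 92.78489685058594), 89.95921325683594)
traypt [ 498.3 -327.4    8.7]
sc tray 1558 ((492.3740539550781, -375.4470520019531), (202.69149780273438, 243.55227661132812), 82.52143859863281)
sc carrier 670 ((592.4534301757812, 65.94696807861328), (92.05662536621094, 262.14813232421875), 0.2063538283109665)
```

View pics/c1.png

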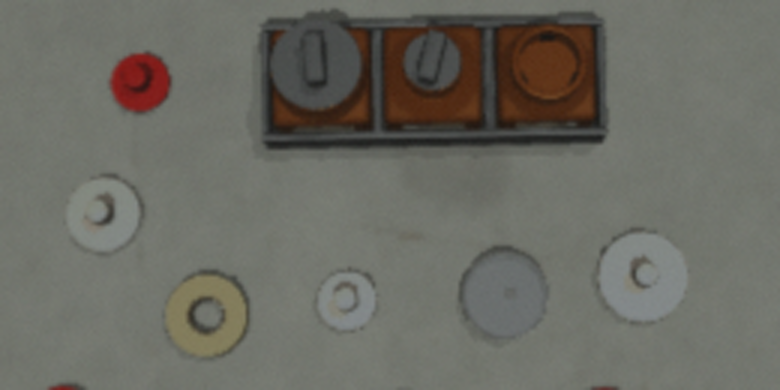

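The crop shows disc diameters of about 55 mm for A, 46 mm for B and 68 mm for C. So A is cover_medium, B is cover_small and C is cover_large. D and E are solid 52 mm things and not covers, and the red ones are decoys. The right-hand bottle is the medium one (open), while the large and small bottles are stoppered. I'll go above the large stopper.

```bash
cat >> h.py <<'E'
from scipy.spatial.transform import Rotation as Ro
def go(x,y,z,phi):
    """print shift/turn (normalised) to TCP x,y,z [mm], tool y axis at world angle phi deg (mod 180), pointing down"""
    o=ctrl.get_obs(); R=Ro.from_rotvec(o["tool_rot"]); p=o["tool_pos"]
    best=None
    for f in(phi,phi+180):
        f=np.radians(f); yv=np.array([np.cos(f),np.sin(f),0]); zv=np.array([0,0,-1.]); T=Ro.from_matrix(np.stack([np.cross(yv,zv),yv,zv],1))
        r=(R.inv()*T).as_rotvec()
        if best is None or np.linalg.norm(r)<np.linalg.norm(best): best=r
    s=R.inv().apply(np.array([x,y,z])/1000-p)
    print("go",np.round(s/.6,4).tolist(),np.round(best/(np.pi/2),4).tolist(),"dist",np.round(np.linalg.norm(s)*1000))
def st():
    o=ctrl.get_obs(); R=Ro.from_rotvec(o["tool_rot"]).as_matrix()
    print("t",round(o["t"],2),"p",np.round(o["tool_pos"]*1000,1),"phi",np.round(np.degrees(np.arctan2(R[1,1],R[0,1])),1),"q6",np.round(o["q"][5],2),"tilt",np.round(np.degrees(np.arccos(-R[2,2])),2),"F",np.round(o["contact_force"],1),"open",round(o["opening"]*1000,1),"gf",round(o["grip_force"],1),"tip",ctrl.tip_extent)
E
python3 -c "
from h import *
go(592.5,151,230,92)
W,_=cloud('top',np.load('top0.npy'))
for u,v in((456,203),(501,206),(497,308),(449,304),(475,255)): print(np.round(W[v,u]*1000))"
```

```text
go [-0.8317, -0.4517, 0.1219] [-0.0011, -0.0004, -0.2557] dist 573.0
[ 621. -289.   13.]
[ 614. -398.    5.]
[ 375. -374.   -0.]
[ 386. -258.   18.]
[ 498. -327.    9.]
```

>>> {"fn": "apply_moves", "kwargs": {
  "rows": [-0.83,-0.452,0.06,-0.001,0,-0.256,-0.83,-0.452,0.06,-0.001,0,-0.256,-0.83,-0.452,0.06,-0.001,0,-0.256,-0.83,-0.452,0.06,-0.001,0,-0.256,-0.83,-0.452,0.06,-0.001,0,-0.256,-0.83,-0.452,0.06,-0.001,0,-0.256,-0.83,-0.452,0.06,-0.001,0,-0.256,-0.83,-0.452,0.06,-0.001,0,-0.256,-0.83,-0.452,0.06,-0.001,0,-0.256,-0.83,-0.452,0.06,-0.001,0,-0.256,-0.83,-0.452,0.06,-0.001,0,-0.256,-0.83,-0.452,0.06,-0.001,0,-0.256,-0.83,-0.452,0.06,-0.001,0,-0.256,-0.83,-0.452,0.06,-0.001,0,-0.256,-0.83,-0.452,0.06,-0.001,0,-0.256],
  "grip": 0.5
}}

```text
t: 1.6
tool_pos: [0.591, 0.1526, 0.2677]
tool_rot: [0.057, -3.141, -0.003]
contact_force: [0.7, -0.4, -0.0]
opening: 0.0429
grip_force: 0.0
```

```bash
python3 -c "
from h import *
st(); go(592.5,151,190,92)"
```

```text
t 1.6 p [591.  152.6 267.7] phi 92.1 q6 -1.48 tilt 0.11 F [ 0.7 -0.4 -0. ] open 42.9 gf 0.0 tip 0.0726
go [-0.0024, -0.0029, 0.1295] [0.0012, -0.0002, 0.001] dist 78.0
```

>>> {"fn": "apply_moves", "kwargs": {
  "rows": [-0.002,-0.003,0.08,0.001,0,0.001,-0.002,-0.003,0.11,0.001,0,0.001,-0.002,-0.003,0.12,0.001,0,0.001,-0.002,-0.003,0.126,0.001,0,0.001,-0.002,-0.003,0.126,0.001,0,0.001]
}}

```text
t: 2.1
tool_pos: [0.5933, 0.1507, 0.1934]
tool_rot: [-0.055, 3.139, 0.0]
contact_force: [0.2, 0.1, -0.2]
opening: 0.0429
grip_force: 0.0
```

>>> {"fn": "apply_moves", "kwargs": {
  "rows": [0,0,0,0,0,0,0,0,0,0,0,0,0,0,0,0,0,0,0,0,0,0,0,0,0,0,0,0,0,0,0,0,0,0,0,0],
  "grip": 0,
  "grip_force": 60
}}

```text
t: 2.7
tool_pos: [0.5941, 0.1506, 0.1941]
tool_rot: [-0.053, 3.137, 0.003]
contact_force: [0.9, 4.6, 6.8]
opening: 0.0127
grip_force: 60.9
```

```bash
python3 -c "
from h import *
st()"
```

```text
t 2.7 p [594.1 150.6 194.1] phi 91.9 q6 -1.48 tilt 0.23 F [0.9 4.6 6.8] open 12.7 gf 60.9 tip 0.0726
```

>>> {"fn": "apply_moves", "kwargs": {
  "rows": [0,0,0,0,0,0.08,0,0,-0.0006,0,0,0.16,0,0,-0.0012,0,0,0.24,0,0,-0.0012,0,0,0.16,0,0,-0.0018,0,0,0.08,0,0,-0.0024,0,0,0,0,0,-0.003,0,0,-0.08,0,0,-0.0036,0,0,-0.16,0,0,-0.0042,0,0,-0.24,0,0,-0.0042,0,0,-0.16,0,0,-0.0048,0,0,-0.08,0,0,-0.0054,0,0,0,0,0,-0.006,0,0,0.08,0,0,-0.0066,0,0,0.16,0,0,-0.0072,0,0,0.24]
}}

```text
t: 4.2
tool_pos: [0.5933, 0.1502, 0.1958]
tool_rot: [0.541, 3.093, 0.001]
contact_force: [4.2, 4.4, -2.1]
opening: 0.0127
grip_force: 61.8
```

```bash
python3 -c "
from h import *
st(); W,p=cloud('scene'); cv2.imwrite('pics/s1.png',cv2.resize(p[170:290,260:420],None,fx=4,fy=4))"
```

```text
t 4.2 p [593.3 150.2 195.8] phi 70.1 q6 -1.1 tilt 0.1 F [ 4.2  4.4 -2.1] open 12.7 gf 61.8 tip 0.0726
```

View pics/s1.png

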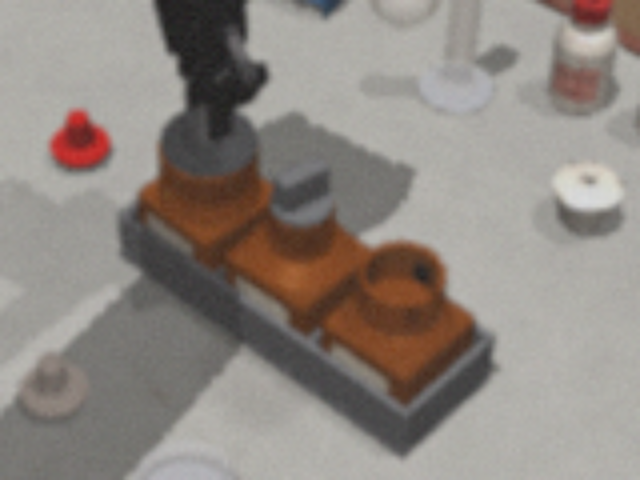

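The bottle stays down and the pull is gentle, so I'll carry on.

>>> {"fn": "apply_moves", "kwargs": {
  "rows": [0,0,0,0,0,-0.08,0,0,-0.0008,0,0,-0.16,0,0,-0.0016,0,0,-0.24,0,0,-0.0024,0,0,-0.32,0,0,-0.0032,0,0,-0.4,0,0,-0.004,0,0,-0.48,0,0,-0.004,0,0,-0.4,0,0,-0.0048,0,0,-0.32,0,0,-0.0056,0,0,-0.24,0,0,-0.0064,0,0,-0.16,0,0,-0.0072,0,0,-0.08,0,0,-0.008,0,0,0,0,0,-0.008,0,0,-0.08,0,0,-0.0088,0,0,-0.16,0,0,-0.0096,0,0,-0.24,0,0,-0.0104,0,0,-0.32,0,0,-0.0112,0,0,-0.4,0,0,-0.012,0,0,-0.48]
}}

```text
t: 6.05
tool_pos: [0.5922, 0.1503, 0.2019]
tool_rot: [0.645, -3.073, -0.003]
contact_force: [1.7, 5.2, -4.4]
opening: 0.0123
grip_force: 59.8
```

>>> {"fn": "apply_moves", "kwargs": {
  "rows": [0,0,0,0,0,0.08,0,0,-0.0008,0,0,0.16,0,0,-0.0016,0,0,0.24,0,0,-0.0024,0,0,0.32,0,0,-0.0032,0,0,0.4,0,0,-0.004,0,0,0.48,0,0,-0.004,0,0,0.4,0,0,-0.0048,0,0,0.32,0,0,-0.0056,0,0,0.24,0,0,-0.0064,0,0,0.16,0,0,-0.0072,0,0,0.08,0,0,-0.008,0,0,0,0,0,-0.008,0,0,0.08,0,0,-0.0088,0,0,0.16,0,0,-0.0096,0,0,0.24]
}}

```text
t: 7.55
tool_pos: [0.5926, 0.1498, 0.2082]
tool_rot: [0.045, -3.14, 0.001]
contact_force: [0.2, 3.1, -5.3]
opening: 0.0126
grip_force: 59.1
```

```bash
python3 -c "
from h import *
st(); W,p=cloud('scene'); cv2.imwrite('pics/s2.png',cv2.resize(p[170:290,260:420],None,fx=4,fy=4))"
```

```text
t 7.55 p [592.6 149.8 208.2] phi 91.7 q6 -1.47 tilt 0.07 F [ 0.2  3.1 -5.3] open 12.6 gf 59.1 tip 0.0726
```

View pics/s2.png

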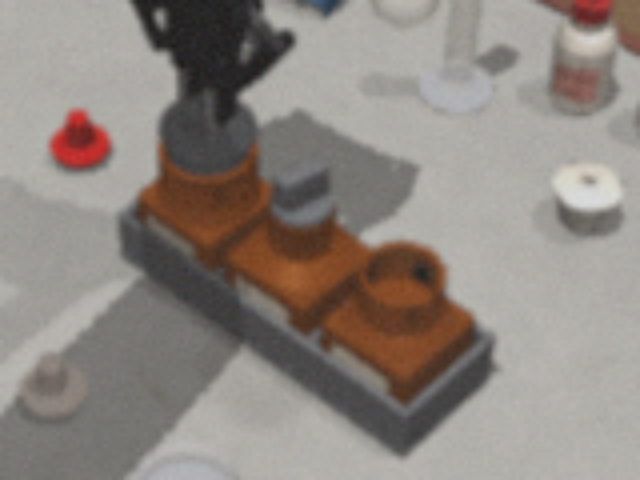

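The stopper is 14 mm up and the bottle hasn't moved. A few more twists, then lift.

>>> {"fn": "apply_moves", "kwargs": {
  "rows": [0,0,0,0,0,0.08,0,0,-0.0008,0,0,0.16,0,0,-0.0016,0,0,0.24,0,0,-0.0016,0,0,0.16,0,0,-0.0024,0,0,0.08,0,0,-0.0032,0,0,0,0,0,-0.004,0,0,-0.08,0,0,-0.0048,0,0,-0.16,0,0,-0.0056,0,0,-0.24,0,0,-0.0056,0,0,-0.16,0,0,-0.0064,0,0,-0.08,0,0,-0.0072,0,0,0,0,0,-0.008,0,0,0.08,0,0,-0.0088,0,0,0.16,0,0,-0.0096,0,0,0.24,0,0,-0.0104,0,0,0.16,0,0,-0.0112,0,0,0.08,0,0,-0.012,0,0,0]
}}

```text
t: 9.4
tool_pos: [0.5924, 0.1493, 0.2158]
tool_rot: [0.064, -3.139, 0.003]
contact_force: [-0.4, -0.8, -0.8]
opening: 0.0126
grip_force: 60.1
```

```bash
python3 -c "
from h import *
st(); go(592.5,150,300,92)"
```

```text
t 9.4 p [592.4 149.3 215.8] phi 92.4 q6 -1.49 tilt 0.16 F [-0.4 -0.8 -0.8] open 12.6 gf 60.1 tip 0.0726
go [0.0001, 0.0009, -0.1403] [-0.0011, -0.0014, 0.0039] dist 84.0
```

>>> {"fn": "apply_moves", "kwargs": {
  "rows": [0,0,-0.01,0,0,0,0,0,-0.02,0,0,0,0,0,-0.03,0,0,0,0,0,-0.08,0,0,0,0,0,-0.13,0,0,0,0,0,-0.13,0,0,0]
}}

```text
t: 10.0
tool_pos: [0.5951, 0.1502, 0.3015]
tool_rot: [-0.052, 3.13, 0.001]
contact_force: [0.2, 0.3, -0.1]
opening: 0.0128
grip_force: 60.1
```

```bash
python3 -c "
from h import *
st(); go(552,-334,270,92); go(552,-334,121,92)
W,p=cloud('scene'); 
for z0,z1 in((.09,.106),(.106,.118)): 
  for y in (151,67,-17): D=near(W,.592,y/1000,.045,z0,z1); print(y,len(D),circ(D) if len(D) else 0)"
```

```text
t 10.0 p [595.1 150.2 301.5] phi 91.9 q6 -1.48 tilt 0.61 F [ 0.2  0.3 -0.1] open 12.8 gf 60.1 tip 0.0726
go [0.099, -0.8042, 0.051] [0.0004, 0.0068, -0.0012] dist 487.0
go [0.1017, -0.8044, 0.2993] [0.0004, 0.0068, -0.0012] dist 519.0
151 212 (array([592.6, 148.3]), 71.0)
67 72 (array([591.5,  63.3]), 42.7)
-17 179 (array([591.3, -16.2]), 60.7)
151 110 (array([591.7, 149.6]), 69.6)
67 109 (array([592.5,  65.5]), 42.7)
-17 108 (array([593.1, -18.6]), 59.0)
```

>>> {"fn": "apply_moves", "kwargs": {
  "rows": [0.1,-0.804,0.03,0,0,0,0.1,-0.804,0.03,0,0,0,0.1,-0.804,0.03,0,0,0,0.1,-0.804,0.03,0,0,0,0.1,-0.804,0.03,0,0,0,0.1,-0.804,0.03,0,0,0,0.1,-0.804,0.03,0,0,0,0.1,-0.804,0.03,0,0,0,0.1,-0.804,0.03,0,0,0,0.1,-0.804,0.03,0,0,0,0.1,-0.804,0.1,0,0,0,0.1,-0.804,0.17,0,0,0,0.1,-0.804,0.22,0,0,0,0.1,-0.804,0.26,0,0,0,0.1,-0.804,0.28,0,0,0,0.1,-0.804,0.293,0,0,0,0.1,-0.804,0.299,0,0,0,0.1,-0.804,0.299,0,0,0,0.1,-0.804,0.299,0,0,0]
}}

```text
t: 11.95
tool_pos: [0.5497, -0.3341, 0.1202]
tool_rot: [0.053, -3.14, -0.001]
contact_force: [-9.7, 7.7, 19.0]
opening: 0.0123
grip_force: 63.0
```

```bash
python3 -c "
from h import *
st()"
```

```text
t 11.95 p [ 549.7 -334.1  120.2] phi 91.9 q6 -2.27 tilt 0.07 F [-9.7  7.7 19. ] open 12.3 gf 63.0 tip 0.0726
```

>>> {"fn": "apply_moves", "kwargs": {
  "rows": [0,0,-0.002,0,0,0,0,0,-0.002,0,0,0,0,0,-0.002,0,0,0,0,0,-0.002,0,0,0,0,0,-0.05,0,0,0,0,0,-0.1,0,0,0,0,0,-0.18,0,0,0,0,0,-0.25,0,0,0,0,0,-0.25,0,0,0],
  "grip": 0.5
}}

```text
t: 12.85
tool_pos: [0.5519, -0.3361, 0.2742]
tool_rot: [-0.053, 3.13, -0.014]
contact_force: [0.6, -1.8, 0.6]
opening: 0.043
grip_force: 0.0
```

```bash
python3 -c "
from h import *
st(); go(593,67.5,255,76)
W,p=cloud('top'); cv2.imwrite('pics/t2.png',p)
for n,x,y in(('A',499,321),('B',428,136),('C',442,-89)):
    for V in (W,cloud('scene')[0]):
        K=near(V,x/1000,y/1000,.03,.03,.05); print(n,circ(K) if len(K) else 0,len(K))
D=near(W,.55,-.334,.05,.03,.08); print(len(D),circ(D), np.round(np.percentile(D[:,2],[5,50,95])*1000))
"
```

```text
t 12.85 p [ 551.9 -336.1  274.2] phi 91.9 q6 -2.27 tilt 0.82 F [ 0.6 -1.8  0.6] open 43.0 gf 0.0 tip 0.0726
go [-0.0909, 0.6702, 0.027] [-0.0048, 0.0078, 0.1771] dist 406.0
A (array([498.2, 322.7]), 17.7) 53
A (array([500.8, 320.5]), 20.3) 32
B 0 0
B 0 0
C (array([441.5, -88.2]), 17.9) 51
C (array([442.2, -90. ]), 18.7) 49
359 (array([ 548.8, -334.1]), 66.6) [36. 41. 68.]
```

View pics/t2.png

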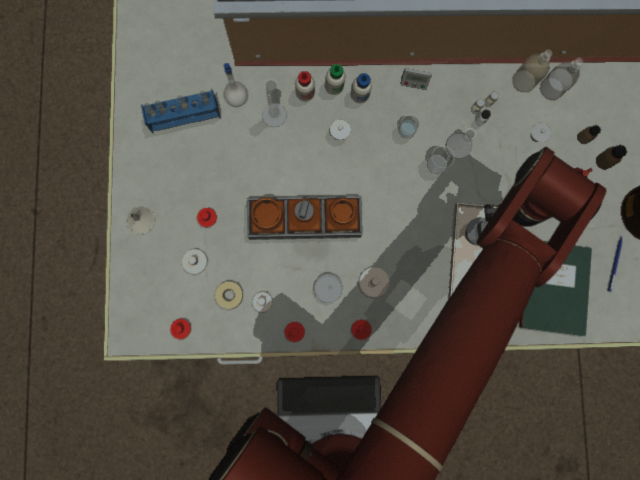

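The large stopper stands in the tray. The small cover was knocked to (262,301), beside the tape roll, and I'll re-measure it later. Now the small stopper.

>>> {"fn": "apply_moves", "kwargs": {
  "rows": [-0.09,0.67,0.0,-0.004,0.005,0.177,-0.09,0.67,0.0,-0.004,0.005,0.177,-0.09,0.67,0.0,-0.004,0.005,0.177,-0.09,0.67,0.0,-0.004,0.005,0.177,-0.09,0.67,0.0,-0.004,0.005,0.177,-0.09,0.67,0.0,-0.004,0.005,0.177,-0.09,0.67,0.0,-0.004,0.005,0.177,-0.09,0.67,0.0,-0.004,0.005,0.177,-0.09,0.67,0.0,-0.004,0.005,0.177,-0.09,0.67,0.03,-0.004,0.005,0.177,-0.09,0.67,0.03,-0.004,0.005,0.177]
}}

```text
t: 14.15
tool_pos: [0.5877, 0.0696, 0.2426]
tool_rot: [-0.38, -3.103, -0.008]
contact_force: [-0.3, 0.8, -1.1]
opening: 0.0424
grip_force: 0.0
```

```bash
python3 -c "
from h import *
st(); go(592.5,67.3,195,76)"
```

```text
t 14.15 p [587.7  69.6 242.6] phi 76.0 q6 -1.34 tilt 0.95 F [-0.3  0.8 -1.1] open 42.4 gf 0.0 tip 0.0726
go [-0.01, -0.002, 0.0792] [0.0018, -0.0103, 0.0005] dist 48.0
```

>>> {"fn": "apply_moves", "kwargs": {
  "rows": [-0.008,-0.002,0,0,-0.004,0,-0.008,-0.002,0,0,-0.004,0,-0.008,-0.002,0,0,-0.004,0]
}}

```text
t: 14.45
tool_pos: [0.5945, 0.0663, 0.2479]
tool_rot: [-0.385, -3.117, -0.009]
contact_force: [0.6, 0.1, 0.1]
opening: 0.0429
grip_force: 0.0
```

```bash
python3 -c "
from h import *
st(); go(592.5,67.3,195,76)"
```

```text
t 14.45 p [594.5  66.3 247.9] phi 75.9 q6 -1.34 tilt 0.31 F [0.6 0.1 0.1] open 42.9 gf 0.0 tip 0.0726
go [0.0035, 0.0003, 0.0882] [0.0034, -0.0008, -0.0007] dist 53.0
```

>>> {"fn": "apply_moves", "kwargs": {
  "rows": [0.003,0,0.05,0.003,0,0,0.003,0,0.075,0.003,0,0,0.003,0,0.085,0.003,0,0,0.003,0,0.088,0.003,0,0,0.003,0,0.088,0.003,0,0]
}}

```text
t: 14.95
tool_pos: [0.5926, 0.0678, 0.195]
tool_rot: [-0.383, -3.117, -0.001]
contact_force: [0.7, 0.0, 1.6]
opening: 0.0426
grip_force: 0.0
```

>>> {"fn": "apply_moves", "kwargs": {
  "rows": [0,0,0,0,0,0,0,0,0,0,0,0,0,0,0,0,0,0,0,0,0,0,0,0,0,0,0,0,0,0,0,0,0,0,0,0],
  "grip": 0,
  "grip_force": 60
}}

```text
t: 15.55
tool_pos: [0.5929, 0.0682, 0.1958]
tool_rot: [-0.383, -3.118, -0.003]
contact_force: [-1.1, 2.3, 5.0]
opening: 0.0123
grip_force: 60.4
```

>>> {"fn": "apply_moves", "kwargs": {
  "rows": [0,0,0,0,0,0.08,0,0,-0.0006,0,0,0.16,0,0,-0.0012,0,0,0.24,0,0,-0.0012,0,0,0.16,0,0,-0.0018,0,0,0.08,0,0,-0.0024,0,0,0,0,0,-0.003,0,0,-0.08,0,0,-0.0036,0,0,-0.16,0,0,-0.0042,0,0,-0.24,0,0,-0.0042,0,0,-0.16,0,0,-0.0048,0,0,-0.08,0,0,-0.0054,0,0,0,0,0,-0.006,0,0,0.08,0,0,-0.0066,0,0,0.16,0,0,-0.0072,0,0,0.24]
}}

```text
t: 17.05
tool_pos: [0.5917, 0.0674, 0.197]
tool_rot: [-0.965, -2.986, 0.002]
contact_force: [2.5, -0.1, -4.4]
opening: 0.0125
grip_force: 59.2
```

```bash
python3 -c "
from h import *
st()"
```

```text
t 17.05 p [591.7  67.4 197. ] phi 54.2 q6 -0.96 tilt 0.2 F [ 2.5 -0.1 -4.4] open 12.5 gf 59.2 tip 0.0726
```

>>> {"fn": "apply_moves", "kwargs": {
  "rows": [0,0,0,0,0,-0.08,0,0,-0.0008,0,0,-0.16,0,0,-0.0016,0,0,-0.24,0,0,-0.0024,0,0,-0.32,0,0,-0.0032,0,0,-0.4,0,0,-0.004,0,0,-0.48,0,0,-0.004,0,0,-0.4,0,0,-0.0048,0,0,-0.32,0,0,-0.0056,0,0,-0.24,0,0,-0.0064,0,0,-0.16,0,0,-0.0072,0,0,-0.08,0,0,-0.008,0,0,0,0,0,-0.008,0,0,-0.08,0,0,-0.0088,0,0,-0.16,0,0,-0.0096,0,0,-0.24,0,0,-0.0104,0,0,-0.32,0,0,-0.0112,0,0,-0.4,0,0,-0.012,0,0,-0.48]
}}

```text
t: 18.85
tool_pos: [0.5914, 0.0678, 0.2033]
tool_rot: [0.215, -3.13, -0.002]
contact_force: [3.4, 0.1, -7.1]
opening: 0.0127
grip_force: 58.9
```

>>> {"fn": "apply_moves", "kwargs": {
  "rows": [0,0,0,0,0,0.08,0,0,-0.0008,0,0,0.16,0,0,-0.0016,0,0,0.24,0,0,-0.0024,0,0,0.32,0,0,-0.0032,0,0,0.4,0,0,-0.004,0,0,0.48,0,0,-0.004,0,0,0.4,0,0,-0.0048,0,0,0.32,0,0,-0.0056,0,0,0.24,0,0,-0.0064,0,0,0.16,0,0,-0.0072,0,0,0.08,0,0,-0.008,0,0,0,0,0,-0.008,0,0,0.08,0,0,-0.0088,0,0,0.16,0,0,-0.0096,0,0,0.24]
}}

```text
t: 20.35
tool_pos: [0.5915, 0.0675, 0.2095]
tool_rot: [-0.39, -3.113, 0.001]
contact_force: [2.7, 0.9, -4.5]
opening: 0.0126
grip_force: 59.3
```

```bash
python3 -c "
from h import *
st(); W,p=cloud('scene')
D=near(W,.592,-.017,.045,.065,.08);print(len(D),np.round(np.median(D[:,2])*1000,1))
D=W[(np.abs(W[...,0]-.592)<.037)&(np.abs(W[...,1]-.067)<.037)&(W[...,2]<.085)&(W[...,2]>.06)];print(len(D),np.round(np.percentile(D[:,2],[25,50,75])*1000,1))
cv2.imwrite('pics/s3.png',cv2.resize(p[170:290,260:420],None,fx=4,fy=4))"
```

```text
t 20.35 p [591.5  67.5 209.5] phi 75.7 q6 -1.33 tilt 0.25 F [ 2.7  0.9 -4.5] open 12.6 gf 59.3 tip 0.0726
323 71.8
389 [66.  69.2 73.4]
```

View pics/s3.png

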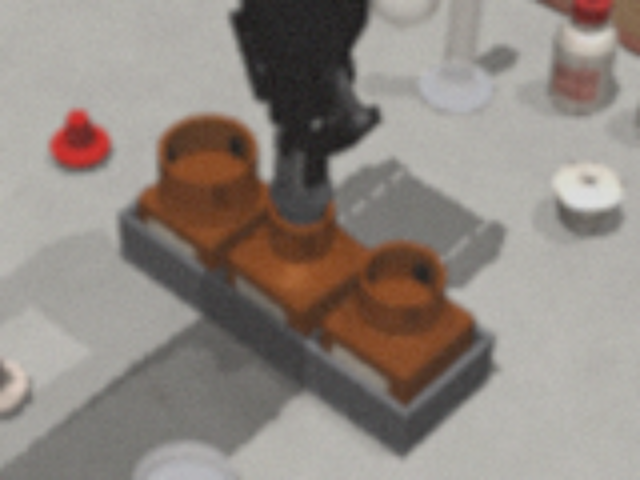

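All three bottles are seated and the small stopper is rising clear of its rim. Continuing.

>>> {"fn": "apply_moves", "kwargs": {
  "rows": [0,0,0,0,0,0.08,0,0,-0.0008,0,0,0.16,0,0,-0.0016,0,0,0.24,0,0,-0.0016,0,0,0.16,0,0,-0.0024,0,0,0.08,0,0,-0.0032,0,0,0,0,0,-0.004,0,0,-0.08,0,0,-0.0048,0,0,-0.16,0,0,-0.0056,0,0,-0.24,0,0,-0.0056,0,0,-0.16,0,0,-0.0064,0,0,-0.08,0,0,-0.0072,0,0,0,0,0,-0.008,0,0,0.08,0,0,-0.0088,0,0,0.16,0,0,-0.0096,0,0,0.24,0,0,-0.0104,0,0,0.16,0,0,-0.0112,0,0,0.08,0,0,-0.012,0,0,0]
}}

```text
t: 22.2
tool_pos: [0.592, 0.0676, 0.2184]
tool_rot: [-0.371, -3.117, 0.0]
contact_force: [-0.4, 0.4, -0.2]
opening: 0.0125
grip_force: 59.8
```

>>> {"fn": "apply_moves", "kwargs": {
  "rows": [0,0,-0.01,0,0,0,0,0,-0.02,0,0,0,0,0,-0.03,0,0,0,0,0,-0.08,0,0,0,0,0,-0.13,0,0,0,0,0,-0.13,0,0,0]
}}

```text
t: 22.8
tool_pos: [0.5947, 0.0677, 0.3037]
tool_rot: [0.383, 3.11, 0.003]
contact_force: [0.5, -0.6, 0.4]
opening: 0.0127
grip_force: 59.8
```

```bash
python3 -c "
from h import *
st(); go(445,-320,124,92)"
```

```text
t 22.8 p [594.7  67.7 303.7] phi 76.0 q6 -1.34 tilt 0.5 F [ 0.5 -0.6  0.4] open 12.7 gf 59.8 tip 0.0726
go [0.0877, -0.6883, 0.2968] [0.001, 0.0055, -0.1782] dist 453.0
```

>>> {"fn": "apply_moves", "kwargs": {
  "rows": [0.088,-0.688,0.02,0,0,-0.1,0.088,-0.688,0.02,0,0,-0.178,0.088,-0.688,0.02,0,0,-0.178,0.088,-0.688,0.02,0,0,-0.178,0.088,-0.688,0.02,0,0,-0.178,0.088,-0.688,0.02,0,0,-0.178,0.088,-0.688,0.02,0,0,-0.178,0.088,-0.688,0.02,0,0,-0.178,0.088,-0.688,0.02,0,0,-0.178,0.088,-0.688,0.1,0,0,-0.178,0.088,-0.688,0.17,0,0,-0.178,0.088,-0.688,0.22,0,0,-0.178,0.088,-0.688,0.26,0,0,-0.178,0.088,-0.688,0.28,0,0,-0.178,0.088,-0.688,0.292,0,0,-0.178,0.088,-0.688,0.298,0,0,-0.178,0.088,-0.688,0.298,0,0,-0.178,0.088,-0.688,0.298,0,0,-0.178]
}}

```text
t: 24.6
tool_pos: [0.4416, -0.3201, 0.1219]
tool_rot: [0.056, -3.138, -0.002]
contact_force: [-7.9, 7.2, 14.1]
opening: 0.012
grip_force: 61.9
```

>>> {"fn": "apply_moves", "kwargs": {
  "rows": [0,0,0,0,0,0,0,0,0,0,0,0,0,0,0,0,0,0,0,0,0,0,0,0,0,0,-0.05,0,0,0,0,0,-0.1,0,0,0,0,0,-0.18,0,0,0,0,0,-0.2,0,0,0,0,0,-0.2,0,0,0],
  "grip": 0.5
}}

```text
t: 25.5
tool_pos: [0.4425, -0.321, 0.2415]
tool_rot: [-0.055, 3.138, -0.005]
contact_force: [-0.4, -0.1, 0.2]
opening: 0.0429
grip_force: 0.0
```

```bash
python3 -c "
from h import *
st()
W,p=cloud('top'); S,q=cloud('scene')
cv2.imwrite('pics/s4.png',q);
for n,x,y in(('A',499,321),('B',411,165),('C',442,-89)):
    for V in (W,S):
        K=near(V,x/1000,y/1000,.03,.03,.05); print(n,circ(K) if len(K) else 0,len(K))
go(442,-89,150,90)"
```

```text
t 25.5 p [ 442.5 -321.   241.5] phi 92.0 q6 -2.37 tilt 0.25 F [-0.4 -0.1  0.2] open 42.9 gf 0.0 tip 0.0726
A (array([497.7, 322.7]), 18.7) 55
A 0 0
B (array([402.7, 168.5]), 17.7) 51
B (array([404.1, 166.8]), 19.0) 42
C (array([441.4, -87.9]), 17.6) 51
C (array([442.5, -89.8]), 18.8) 50
go [-0.0158, 0.3837, 0.1456] [0.0013, -0.0019, 0.0225] dist 246.0
```

View pics/s4.png

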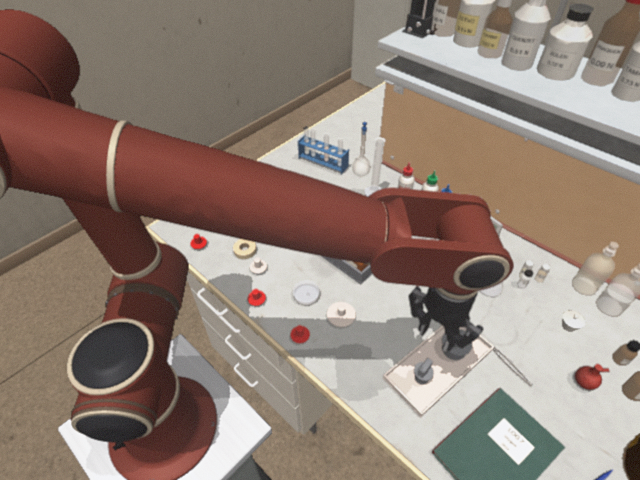

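Both stoppers are in the tray, the small one near (424,370) and the large one near (457,345). I'll take the large cover next.

>>> {"fn": "apply_moves", "kwargs": {
  "rows": [-0.016,0.384,0.05,0,0,0.02,-0.016,0.384,0.1,0,0,0.02,-0.016,0.384,0.145,0,0,0.02,-0.016,0.384,0.145,0,0,0.02,-0.016,0.384,0.145,0,0,0.02,-0.016,0.384,0.145,0,0,0.02,-0.016,0.384,0.145,0,0,0.02,-0.016,0.384,0.145,0,0,0.02]
}}

```text
t: 26.4
tool_pos: [0.4425, -0.0899, 0.1509]
tool_rot: [0.005, -3.139, -0.001]
contact_force: [-0.3, -0.4, 0.3]
opening: 0.0427
grip_force: 0.0
```

```bash
python3 -c "
from h import *
st(); go(442,-89,90.5,90)
W,p=cloud('top')
for n,x,y in(('L',592.5,150.5),('S',592.5,67),('M',592.5,-17.5)):
    K=near(W,x/1000,y/1000,.038,.1,.115); print(n,circ(K) if len(K) else 0,len(K))
"
```

```text
t 26.4 p [442.5 -89.9 150.9] phi 90.2 q6 -1.94 tilt 0.16 F [-0.3 -0.4  0.3] open 42.7 gf 0.0 tip 0.0726
go [0.0006, 0.0014, 0.1007] [0.0005, -0.0016, 0.0021] dist 60.0
L (array([590.5, 150.2]), 67.8) 259
S (array([591.7,  68.5]), 44.4) 161
M (array([591.8, -15.7]), 56.5) 210
```

>>> {"fn": "apply_moves", "kwargs": {
  "rows": [0,0.001,0.06,0,0,0,0,0.001,0.085,0,0,0,0,0.001,0.096,0,0,0,0,0.001,0.101,0,0,0,0,0.001,0.101,0,0,0]
}}

```text
t: 26.95
tool_pos: [0.443, -0.0894, 0.0914]
tool_rot: [0.005, -3.141, -0.001]
contact_force: [-0.2, -0.7, -0.5]
opening: 0.0421
grip_force: 0.0
```

>>> {"fn": "apply_moves", "kwargs": {
  "rows": [0,0,0,0,0,0,0,0,0,0,0,0,0,0,0,0,0,0,0,0,0,0,0,0,0,0,0,0,0,0],
  "grip": 0,
  "grip_force": 40
}}

```text
t: 27.45
tool_pos: [0.4434, -0.089, 0.092]
tool_rot: [-0.006, 3.141, -0.0]
contact_force: [-0.4, -1.5, 6.9]
opening: 0.0166
grip_force: 39.5
```

>>> {"fn": "apply_moves", "kwargs": {
  "rows": [0,0,-0.05,0,0,0,0,0,-0.12,0,0,0,0,0,-0.2,0,0,0,0,0,-0.27,0,0,0,0,0,-0.27,0,0,0,0,0,-0.27,0,0,0]
}}

```text
t: 28.05
tool_pos: [0.4431, -0.0888, 0.2537]
tool_rot: [-0.006, 3.141, 0.0]
contact_force: [-0.8, -0.3, -1.4]
opening: 0.0165
grip_force: 39.2
```

```bash
python3 -c "
from h import *
st(); go(591.5,149.6,230,90); go(591.5,149.6,192,90)
"
```

```text
t 28.05 p [443.1 -88.8 253.7] phi 90.2 q6 -1.94 tilt 0.02 F [-0.8 -0.3 -1.4] open 16.5 gf 39.2 tip 0.0726
go [-0.249, 0.3963, 0.0396] [0.0001, 0.0002, 0.0026] dist 282.0
go [-0.249, 0.3963, 0.1029] [0.0001, 0.0002, 0.0026] dist 287.0
```

>>> {"fn": "apply_moves", "kwargs": {
  "rows": [-0.25,0.396,0,0,0,0,-0.25,0.396,0,0,0,0,-0.25,0.396,0,0,0,0,-0.25,0.396,0,0,0,0,-0.25,0.396,0,0,0,0,-0.25,0.396,0,0,0,0,-0.25,0.396,0.04,0,0,0,-0.25,0.396,0.07,0,0,0,-0.25,0.396,0.07,0,0,0]
}}

```text
t: 28.95
tool_pos: [0.5886, 0.1495, 0.2039]
tool_rot: [0.007, -3.128, 0.001]
contact_force: [-0.6, -0.1, -1.0]
opening: 0.0164
grip_force: 39.3
```

```bash
python3 -c "
from h import *
st(); go(592,149.6,193,90)
S,p=cloud('scene')
D=near(S,.5915,.1496,.045,.117,.133); print('disc',circ(D),len(D),np.round(np.median(D[:,2])*1000,1))
K=near(S,.5915,.1496,.045,.095,.112); print('rim',circ(K),len(K))
cv2.imwrite('pics/s5.png',cv2.resize(p[150:270,260:420],None,fx=4,fy=4))
"
```

```text
t 28.95 p [588.6 149.5 203.9] phi 90.3 q6 -1.45 tilt 0.77 F [-0.6 -0.1 -1. ] open 16.4 gf 39.3 tip 0.0726
go [-0.0059, 0.0002, 0.0181] [-0.0003, -0.0086, 0.003] dist 11.0
disc (array([586.8, 147. ]), 71.0) 276 125.1
rim (array([586.2, 144. ]), 65.2) 125
```

View pics/s5.png

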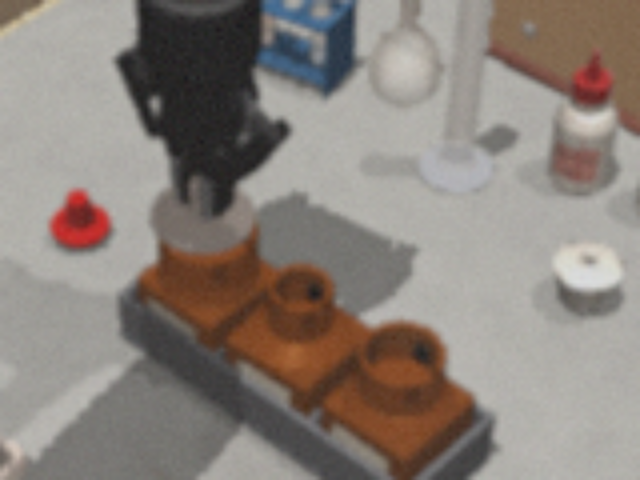

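>>> {"fn": "apply_moves", "kwargs": {
  "rows": [0,0,0,0,0,0,0,0,0,0,0,0,0,0,0,0,0,0]
}}

```text
t: 29.3
tool_pos: [0.5923, 0.1493, 0.212]
tool_rot: [-0.005, 3.141, 0.002]
contact_force: [-0.1, -0.0, -0.5]
opening: 0.0159
grip_force: 39.3
```

```bash
python3 -c "
from h import *
st(); go(592,149.6,193,90)
for n in ('scene','top'):
  S,p=cloud(n)
  D=near(S,.5915,.1496,.045,.117,.133); print('disc',circ(D),len(D),np.round(np.median(D[:,2])*1000,1))
  for y in(.0675,-.0168):
    K=near(S,.5925,y,.035,.095,.115); print('rim',circ(K),len(K))
"
```

```text
t 29.3 p [592.3 149.3 212. ] phi 90.2 q6 -1.45 tilt 0.07 F [-0.1 -0.  -0.5] open 15.9 gf 39.3 tip 0.0726
go [0.0005, 0.0005, 0.0316] [0.0008, 0.0001, 0.0022] dist 19.0
disc (array([591.6, 147.7]), 70.3) 137 131.8
rim (array([592.5,  65.6]), 44.8) 161
rim (array([592.8, -17.9]), 57.8) 233
disc (array([581.8, 148.3]), 63.8) 106 131.7
rim (array([591.8,  68.2]), 44.4) 175
rim (array([591.5, -16.2]), 56.2) 230
```

>>> {"fn": "apply_moves", "kwargs": {
  "rows": [0,0.002,0.01,0,0,0,0,0.002,0.018,0,0,0,0,0.002,0.024,0,0,0,0,0.002,0.03,0,0,0,0,0.002,0.034,0,0,0,0,0.002,0.034,0,0,0]
}}

```text
t: 30.0
tool_pos: [0.5919, 0.1507, 0.1922]
tool_rot: [0.006, -3.139, -0.001]
contact_force: [-4.9, -1.1, 8.2]
opening: 0.0164
grip_force: 40.2
```

```bash
python3 -c "
from h import *
st()"
```

```text
t 30.0 p [591.9 150.7 192.2] phi 90.2 q6 -1.45 tilt 0.13 F [-4.9 -1.1  8.2] open 16.4 gf 40.2 tip 0.0726
```

Contact came at the seated height. Release, then check.

>>> {"fn": "apply_moves", "kwargs": {
  "rows": [0,0,0,0,0,0,0,0,0,0,0,0,0,0,0,0,0,0,0,0,0,0,0,0,0,0,-0.05,0,0,0,0,0,-0.1,0,0,0,0,0,-0.1,0,0,0,0,0,-0.1,0,0,0],
  "grip": 0.4
}}

```text
t: 30.8
tool_pos: [0.5922, 0.1507, 0.2511]
tool_rot: [0.006, -3.142, -0.002]
contact_force: [0.5, -1.4, -0.8]
opening: 0.034
grip_force: 0.0
```

```bash
python3 -c "
from h import *
st(); go(403.4,167.7,150,110); 
for n in ('scene','top'):
  S,p=cloud(n)
  D=near(S,.5915,.1496,.045,.107,.122); print('disc',circ(D),len(D),np.round(np.percentile(D[:,2],[10,50,90])*1000,1))
  K=near(S,.5915,.1496,.045,.13,.145); print('knob',circ(K),len(K),np.round(np.median(K[:,2])*1000,1)) if len(K) else 0
  for n,x,y in(('A',499,321.7),('B',403.4,167.7)):
        K=near(S,x/1000,y/1000,.03,.03,.05); print(n,circ(K) if len(K) else 0,len(K))
"
```

```text
t 30.8 p [592.2 150.7 251.1] phi 90.2 q6 -1.45 tilt 0.07 F [ 0.5 -1.4 -0.8] open 34.0 gf 0.0 tip 0.0726
go [0.3146, 0.0294, 0.1685] [0.0007, 0.0001, -0.2197] dist 215.0
disc (array([591.5, 148.9]), 72.9) 341 [110.6 113.  115.6]
knob (array([591.4, 148.2]), 18.8) 40 138.6
A (array([497.8, 319.3]), 19.1) 31
B (array([406.3, 165.8]), 21.4) 42
disc (array([589.2, 150.6]), 68.9) 398 [110.8 114.2 117.6]
knob (array([586.8, 149.1]), 15.4) 23 140.5
A (array([498.8, 323. ]), 18.6) 53
B 0 0
```

The large cover is seated: disc top 113 mm and knob top 139 mm, as expected. Now the small cover.

>>> {"fn": "apply_moves", "kwargs": {
  "rows": [0.314,0.029,0,0,0,-0.1,0.314,0.029,0,0,0,-0.22,0.314,0.029,0,0,0,-0.22,0.314,0.029,0.05,0,0,-0.22,0.314,0.029,0.13,0,0,-0.22,0.314,0.029,0.168,0,0,-0.22,0.314,0.029,0.168,0,0,-0.22,0.314,0.029,0.168,0,0,-0.22]
}}

```text
t: 31.7
tool_pos: [0.4028, 0.1673, 0.1492]
tool_rot: [0.546, -3.09, -0.002]
contact_force: [-0.9, -0.4, -0.2]
opening: 0.0343
grip_force: 0.0
```

```bash
python3 -c "
from h import *
st(); go(403.8,167.3,91,110)
for n in ('scene','top'):
  S,p=cloud(n)
  K=near(S,.4038,.1673,.03,.03,.05); print(circ(K) if len(K) else 0,len(K))
  if n=='scene': cv2.imwrite('pics/s6.png',cv2.resize(p[200:320,200:360],None,fx=4,fy=4))
"
```

```text
t 31.7 p [402.8 167.3 149.2] phi 110.0 q6 -1.7 tilt 0.22 F [-0.9 -0.4 -0.2] open 34.3 gf 0.0 tip 0.0726
go [-0.0019, -0.0007, 0.0971] [0.0011, -0.0022, 0.0003] dist 58.0
(array([404.1, 166.9]), 19.4) 43
0 0
```

View pics/s6.png

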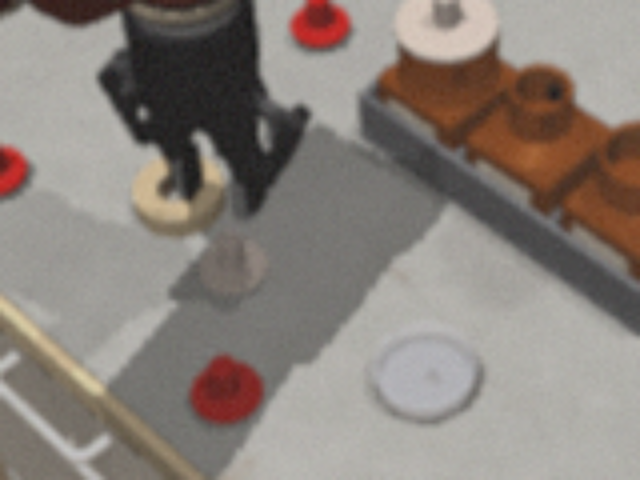

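The gripper is above the white small cover, with the roll clear of it. Descend and grip.

>>> {"fn": "apply_moves", "kwargs": {
  "rows": [-0.001,0,0.05,0,0,0,-0.001,0,0.08,0,0,0,-0.001,0,0.092,0,0,0,-0.001,0,0.097,0,0,0,-0.001,0,0.097,0,0,0]
}}

```text
t: 32.3
tool_pos: [0.4045, 0.1678, 0.0926]
tool_rot: [0.546, -3.094, -0.002]
contact_force: [-0.2, -1.4, -1.0]
opening: 0.0339
grip_force: 0.0
```

>>> {"fn": "apply_moves", "kwargs": {
  "rows": [0,0,0,0,0,0,0,0,0,0,0,0,0,0,0,0,0,0,0,0,0,0,0,0,0,0,0,0,0,0],
  "grip": 0
}}

```text
t: 32.8
tool_pos: [0.4047, 0.1679, 0.0931]
tool_rot: [-0.546, 3.093, 0.002]
contact_force: [-0.4, 0.0, 5.9]
opening: 0.0161
grip_force: 39.2
```

```bash
python3 -c "
from h import *
st()"
```

```text
t 32.8 p [404.7 167.9  93.1] phi 110.0 q6 -1.7 tilt 0.09 F [-0.4  0.   5.9] open 16.1 gf 39.2 tip 0.0726
```

>>> {"fn": "apply_moves", "kwargs": {
  "rows": [0,0,-0.05,0,0,0,0,0,-0.12,0,0,0,0,0,-0.2,0,0,0,0,0,-0.27,0,0,0,0,0,-0.27,0,0,0,0,0,-0.27,0,0,0]
}}

```text
t: 33.4
tool_pos: [0.4043, 0.1675, 0.2547]
tool_rot: [-0.546, 3.093, 0.002]
contact_force: [-0.5, -0.1, -1.0]
opening: 0.0164
grip_force: 39.2
```

```bash
python3 -c "
from h import *
st(); go(593,67.5,212,90)
"
```

```text
t 33.4 p [404.3 167.5 254.7] phi 110.0 q6 -1.7 tilt 0.09 F [-0.5 -0.1 -1. ] open 16.4 gf 39.2 tip 0.0726
go [-0.2383, -0.2644, 0.0712] [0.0008, 0.0006, 0.2225] dist 218.0
```

>>> {"fn": "apply_moves", "kwargs": {
  "rows": [-0.238,-0.264,0,0,0,0.09,-0.238,-0.264,0,0,0,0.18,-0.238,-0.264,0,0,0,0.222,-0.238,-0.264,0,0,0,0.222,-0.238,-0.264,0,0,0,0.222,-0.238,-0.264,0.04,0,0,0.222,-0.238,-0.264,0.07,0,0,0.222,-0.238,-0.264,0.07,0,0,0.222,-0.238,-0.264,0.07,0,0,0.222,-0.238,-0.264,0.07,0,0,0.222]
}}

```text
t: 34.4
tool_pos: [0.5923, 0.0679, 0.2119]
tool_rot: [0.002, -3.141, -0.001]
contact_force: [0.6, 0.7, -1.6]
opening: 0.0164
grip_force: 39.3
```

```bash
python3 -c "
from h import *
st(); go(593,67.5,193,90)
for n in ('scene','top'):
  S,p=cloud(n)
  D=near(S,.5925,.0675,.033,.120,.137); print('disc',circ(D),len(D),np.round(np.median(D[:,2])*1000,1))
"
```

```text
t 34.4 p [592.3  67.9 211.9] phi 90.1 q6 -1.58 tilt 0.08 F [ 0.6  0.7 -1.6] open 16.4 gf 39.3 tip 0.0726
go [-0.0012, -0.0007, 0.0315] [0.0006, -0.0006, 0.0008] dist 19.0
disc (array([590.3,  66.1]), 45.8) 118 131.8
disc (array([583.4,  68.5]), 40.7) 85 133.2
```

>>> {"fn": "apply_moves", "kwargs": {
  "rows": [-0.0035,-0.001,0.01,0,0,0,-0.0035,-0.001,0.018,0,0,0,-0.0035,-0.001,0.024,0,0,0,-0.0035,-0.001,0.03,0,0,0,-0.0035,-0.001,0.034,0,0,0,-0.0035,-0.001,0.034,0,0,0]
}}

```text
t: 35.1
tool_pos: [0.5947, 0.0671, 0.1931]
tool_rot: [0.001, -3.14, -0.001]
contact_force: [-5.0, 0.5, 9.9]
opening: 0.0161
grip_force: 40.2
```

```bash
python3 -c "
from h import *
st()"
```

```text
t 35.1 p [594.7  67.1 193.1] phi 90.0 q6 -1.58 tilt 0.11 F [-5.   0.5  9.9] open 16.1 gf 40.2 tip 0.0726
```

Seated at the expected 193 mm.

>>> {"fn": "apply_moves", "kwargs": {
  "rows": [0,0,0,0,0,0,0,0,0,0,0,0,0,0,0,0,0,0,0,0,0,0,0,0,0,0,-0.05,0,0,0,0,0,-0.1,0,0,0,0,0,-0.1,0,0,0,0,0,-0.1,0,0,0],
  "grip": 0.4
}}

```text
t: 35.9
tool_pos: [0.5948, 0.0669, 0.2515]
tool_rot: [0.001, -3.141, -0.001]
contact_force: [-0.6, 0.3, -1.4]
opening: 0.0344
grip_force: 0.0
```

```bash
python3 -c "
from h import *
st(); go(499,321.5,150,110); 
for n in ('scene','top'):
  S,p=cloud(n)
  D=near(S,.5925,.0675,.033,.107,.122); print('disc',circ(D),len(D),np.round(np.percentile(D[:,2],[10,50,90])*1000,1))
  K=near(S,.5925,.0675,.033,.13,.145); print('knob',circ(K),len(K),np.round(np.median(K[:,2])*1000,1)) if len(K) else 0
  K=near(S,.499,.3215,.04,.03,.05); print('A',circ(K) if len(K) else 0,len(K))
"
```

```text
t 35.9 p [594.8  66.9 251.5] phi 90.0 q6 -1.58 tilt 0.05 F [-0.6  0.3 -1.4] open 34.4 gf 0.0 tip 0.0726
go [0.1593, 0.4242, 0.1696] [0.0006, -0.0, -0.2218] dist 290.0
disc (array([593.2,  65.1]), 48.2) 159 [110.7 113.5 116.3]
knob (array([594.6,  66.3]), 20.3) 45 137.3
A (array([499.2, 320.2]), 18.4) 31
disc (array([590.8,  67.3]), 44.0) 177 [110.9 113.9 116.8]
knob (array([587.4,  67.3]), 12.8) 16 138.8
A (array([497.9, 322.3]), 17.5) 54
```

The small cover is seated. Now the medium one.

>>> {"fn": "apply_moves", "kwargs": {
  "rows": [0.159,0.424,0,0,0,-0.09,0.159,0.424,0,0,0,-0.18,0.159,0.424,0,0,0,-0.22,0.159,0.424,0,0,0,-0.22,0.159,0.424,0,0,0,-0.22,0.159,0.424,0.08,0,0,-0.22,0.159,0.424,0.15,0,0,-0.22,0.159,0.424,0.17,0,0,-0.22,0.159,0.424,0.17,0,0,-0.22,0.159,0.424,0.17,0,0,-0.22]
}}

```text
t: 37.0
tool_pos: [0.4996, 0.3211, 0.1504]
tool_rot: [0.54, -3.094, -0.002]
contact_force: [0.9, 0.1, -0.2]
opening: 0.0337
grip_force: 0.0
```

```bash
python3 -c "
from h import *
st(); go(498.6,321.3,92,110)
S,p=cloud('scene'); K=near(S,.4986,.3213,.03,.03,.05); print(circ(K) if len(K) else 0,len(K))
"
```

```text
t 37.0 p [499.6 321.1 150.4] phi 109.8 q6 -1.47 tilt 0.09 F [ 0.9  0.1 -0.2] open 33.7 gf 0.0 tip 0.0726
go [0.0015, 0.0007, 0.0973] [0.001, -0.0001, -0.0023] dist 58.0
(array([500. , 319.4]), 18.1) 33
```

>>> {"fn": "apply_moves", "kwargs": {
  "rows": [0,0,0.05,0,0,0,0,0,0.08,0,0,0,0,0,0.092,0,0,0,0,0,0.097,0,0,0,0,0,0.097,0,0,0]
}}

```text
t: 37.55
tool_pos: [0.4996, 0.3216, 0.0925]
tool_rot: [-0.541, 3.094, 0.003]
contact_force: [-0.4, 0.5, -0.3]
opening: 0.0342
grip_force: 0.0
```

>>> {"fn": "apply_moves", "kwargs": {
  "rows": [0,0,0,0,0,0,0,0,0,0,0,0,0,0,0,0,0,0,0,0,0,0,0,0,0,0,0,0,0,0],
  "grip": 0
}}

```text
t: 38.05
tool_pos: [0.4996, 0.322, 0.0928]
tool_rot: [-0.541, 3.093, 0.003]
contact_force: [-0.4, -0.1, 5.7]
opening: 0.0163
grip_force: 39.3
```

```bash
python3 -c "
from h import *
st()"
```

```text
t 38.05 p [499.6 322.   92.8] phi 109.9 q6 -1.47 tilt 0.13 F [-0.4 -0.1  5.7] open 16.3 gf 39.3 tip 0.0726
```

>>> {"fn": "apply_moves", "kwargs": {
  "rows": [0,0,-0.05,0,0,0,0,0,-0.12,0,0,0,0,0,-0.2,0,0,0,0,0,-0.28,0,0,0,0,0,-0.3,0,0,0,0,0,-0.3,0,0,0]
}}

```text
t: 38.65
tool_pos: [0.4999, 0.3218, 0.2744]
tool_rot: [-0.541, 3.091, 0.004]
contact_force: [-0.6, 1.3, -1.7]
opening: 0.0162
grip_force: 39.3
```

```bash
python3 -c "
from h import *
st(); go(593,-17,212,90)
"
```

```text
t 38.65 p [499.9 321.8 274.4] phi 109.8 q6 -1.47 tilt 0.29 F [-0.6  1.3 -1.7] open 16.2 gf 39.3 tip 0.0726
go [0.0463, -0.584, 0.1025] [0.0018, 0.0026, 0.2205] dist 357.0
```

>>> {"fn": "apply_moves", "kwargs": {
  "rows": [0.046,-0.584,0,0,0,0.09,0.046,-0.584,0,0,0,0.18,0.046,-0.584,0,0,0,0.22,0.046,-0.584,0,0,0,0.22,0.046,-0.584,0,0,0,0.22,0.046,-0.584,0,0,0,0.22,0.046,-0.584,0,0,0,0.22,0.046,-0.584,0,0,0,0.22,0.046,-0.584,0.06,0,0,0.22,0.046,-0.584,0.1,0,0,0.22,0.046,-0.584,0.1,0,0,0.22,0.046,-0.584,0.1,0,0,0.22,0.046,-0.584,0.1,0,0,0.22]
}}

```text
t: 39.95
tool_pos: [0.5922, -0.0172, 0.2115]
tool_rot: [0.002, -3.141, -0.001]
contact_force: [-0.6, -0.3, -0.3]
opening: 0.0165
grip_force: 39.5
```

```bash
python3 -c "
from h import *
st(); go(593,-17,193,90)
S,p=cloud('scene')
D=near(S,.5925,-.017,.04,.120,.137); print('disc',circ(D),len(D),np.round(np.median(D[:,2])*1000,1))
"
```

```text
t 39.95 p [592.2 -17.2 211.5] phi 90.1 q6 -1.73 tilt 0.05 F [-0.6 -0.3 -0.3] open 16.5 gf 39.5 tip 0.0726
go [-0.0013, 0.0004, 0.0309] [0.0005, -0.0003, 0.0009] dist 19.0
disc (array([593. , -18.1]), 59.1) 214 131.7
```

Cover (593.0,-18.1) against rim (592.8,-17.9), both in the scene camera: aligned. Seat depth is TCP 192.8.

>>> {"fn": "apply_moves", "kwargs": {
  "rows": [0,0,0.01,0,0,0,0,0,0.018,0,0,0,0,0,0.024,0,0,0,0,0,0.03,0,0,0,0,0,0.034,0,0,0,0,0,0.034,0,0,0]
}}

```text
t: 40.6
tool_pos: [0.5923, -0.0176, 0.1929]
tool_rot: [0.001, -3.14, -0.001]
contact_force: [-6.0, 1.4, 11.3]
opening: 0.0161
grip_force: 40.6
```

```bash
python3 -c "
from h import *
st()"
```

```text
t 40.6 p [592.3 -17.6 192.9] phi 90.0 q6 -1.73 tilt 0.09 F [-6.   1.4 11.3] open 16.1 gf 40.6 tip 0.0726
```

>>> {"fn": "apply_moves", "kwargs": {
  "rows": [0,0,0,0,0,0,0,0,0,0,0,0,0,0,0,0,0,0,0,0,0,0,0,0,0,0,-0.05,0,0,0,0,0,-0.12,0,0,0,0,0,-0.2,0,0,0,0.1,0.2,-0.2,0,0,0,0.5,0.75,-0.2,0,0,0,0.5,0.75,-0.2,0,0,0,0.5,0.75,-0.2,0,0,0,0.5,0.75,-0.2,0,0,0,0.5,0.75,-0.2,0,0,0,0.5,0.75,-0.2,0,0,0,0.5,0.75,-0.2,0,0,0,0.5,0.75,-0.2,0,0,0,0.5,0.75,-0.2,0,0,0,0.5,0.75,-0.2,0,0,0],
  "grip": 0.4
}}

```text
t: 42.4
tool_pos: [0.2897, 0.4338, 0.311]
tool_rot: [0.003, -3.14, -0.002]
contact_force: [0.5, 0.3, -0.1]
opening: 0.0341
grip_force: 0.0
```

```bash
python3 -c "
from h import *
st()
for n in ('scene','top'):
  S,p=cloud(n); cv2.imwrite(f'pics/f_{n}.png',p)
  for x,y,r in((592,149.8,.04),(592.5,67.5,.033),(592.5,-17,.036)):
    D=near(S,x/1000,y/1000,r,.107,.122); print('disc',circ(D),len(D),np.round(np.percentile(D[:,2],[10,50,90])*1000,1),end=' ')
    K=near(S,x/1000,y/1000,r,.13,.145); print('knob',circ(K),len(K),np.round(np.median(K[:,2])*1000,1)) if len(K) else print()
"
```

```text
t 42.4 p [289.7 433.8 311. ] phi 90.1 q6 -0.73 tilt 0.13 F [ 0.5  0.3 -0.1] open 34.1 gf 0.0 tip 0.0726
disc (array([591.3, 148.8]), 72.5) 344 [110.8 113.5 115.5] knob (array([591.4, 148.8]), 19.3) 43 138.0
disc (array([594.9,  64.8]), 47.6) 156 [111.1 113.1 115.4] knob (array([594.4,  64.8]), 19.4) 45 138.1
disc (array([592.8, -19.9]), 59.4) 273 [111.2 113.3 115.6] knob (array([593. , -18.8]), 19.1) 45 137.7
disc (array([589.8, 151.3]), 70.1) 736 [111.2 114.5 118.1] knob (array([590.4, 150.6]), 18.2) 54 139.5
disc (array([592.5,  67.2]), 46.2) 282 [111.1 114.2 117.9] knob (array([592.4,  67.6]), 17.8) 57 140.4
disc (array([591.4, -17.7]), 58.6) 485 [110.9 114.3 118.2] knob (array([590.8, -17.3]), 17.6) 58 140.1
```

View pics/f_top.png

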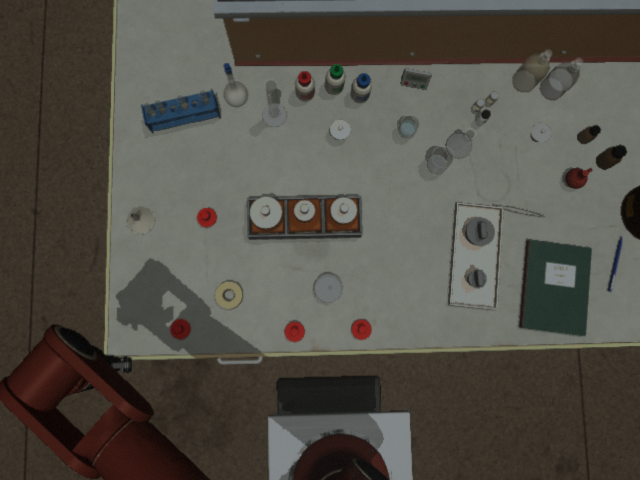

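View pics/f_scene.png

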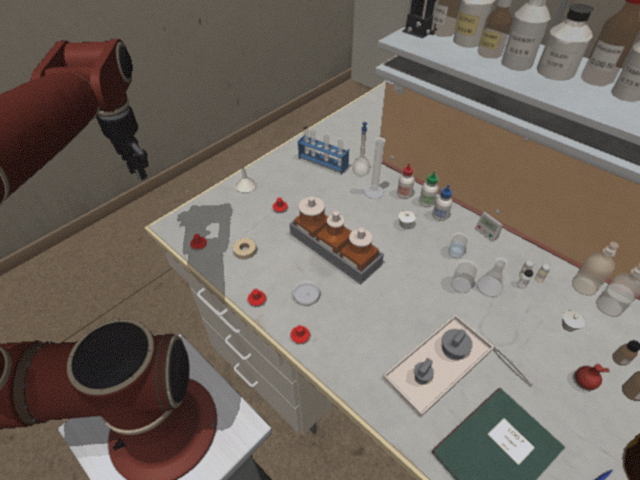

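All three covers are seated and level: the disc tops are at 113 mm and the discs match their necks. Both stoppers stand in the tray at (480,232) and (475,277), and the bystanders are undisturbed. Handing in.

```bash
python3 -c "
from station import ctrl
print(ctrl.finish_job())"
```

```text
the job is handed in; nothing more can be done
None
```

I handed the job in at about 42 s: both stoppers are standing in the tray, and all three bottles stayed down in their bays and have their matching covers seated on them. The hand-in call gave no verdict.

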